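# Close a tube carrier and present it to the inspection camera

## Task

Fold the blue lid of the tube carrier fully shut while the carrier sits in its cradle, then lift the carrier out and hold its yellow window end up to the inspection camera: the end 10 cm straight in front of the lens and square to it, carrier not rolled over, lid on top and still shut. Finish while holding it there, still, in the gripper; do not strike the camera stand, and leave the jar, the two bottles and the crucible where they stand.

Things in the scene. Friction and masses are not known exactly. Their poses are not given: they have to be found in the camera images.
- carrier: Loose hinged tube carrier, grey lower half, blue lid: 110 (own x) x 40 (y) x 36 mm high shut, each half 18 mm high, 0.15 to 0.3 kg, sample tube fixed inside. Origin: centre of its underside; x to its yellow window end, y to the hinge, z up. Grip it across the 40 mm width at mid length (|x| under 30 mm), where both sides are flat; gripping both halves is fine
- window_end (a point): Centre of the carrier's yellow window end when shut: on the end face at the height of the seam, at [55, 0, 18] mm in the carrier's frame (same axes)
- lid (a joint): Angle of the blue lid, rad: 0 shut edge to edge, 1.57 upright, 1.9 fully open, leaning out over the hinge side. Hinge line along carrier x at y = +20, z = 18 mm; lid 40 mm wide, 18 mm thick. No latch: it stays where left and takes 0.02 N m (about 0.5 N at its edge). Push it over from the hinge side with shut fingertips, then press down
- lid_edge (a point): Middle of the lid's free rim edge, 40 mm from the hinge line; above the carrier's -y edge when shut
- cradle: Fixed aluminium plate 150 x 90 x 4 mm; the carrier lies on it (underside 4 mm above the worktop) and lifts straight out. Origin: centre of its underside; axes as the carrier's at the start. Black brackets stand 9 mm above the plate, at the ends and at |x| 37 to 55 mm along the sides, 1.5 mm play; sides open between them
- inspection_stand: Fixed stand of the inspection camera: origin on the worktop straight below the lens, z up, -x the way the camera looks (towards the robot). Behind the origin: base plate at x 40 to 145 mm, 110 mm wide, 12 mm thick, and an upright steel post of 16 mm diameter at x = 100 mm, 372 mm high
- camera: Blue inspection camera with white ring light, fixed on the stand; height differs from run to run. Origin: centre of the lens front; it looks along its own -x, 0.44 rad (25 degrees) below level; y is horizontal. It extends 86 mm behind the lens front and is 48 mm across at the ring light
- view_point (a point): Point in the air 100 mm straight in front of the lens (camera -x), same axes as the camera. The window end's centre is to be held here with carrier x parallel to camera x (window end towards the lens, therefore raised by 25 degrees) and carrier y parallel to camera y
- glass_jar: Bystander: clear glass jar, 60 mm diameter, 85 mm high, origin at the centre of its underside
- reagent_bottle: Bystander: small clear reagent bottle with black cap, 49 mm diameter, 95 mm high, origin at the centre of its underside
- crucible: Bystander: porcelain crucible, 45 mm diameter, 36 mm high, origin at the centre of its underside
- dropper_bottle: Bystander: white dropper bottle with purple label, 49 mm diameter, 107 mm high, origin at the centre of its underside
There are look-alikes about, which are no part of the job. Several things have the shape of the cradle; the one meant has the colours described above.

How it is judged:
By the outcome, as a careful person would: the job done as asked, in the order asked, and still so for the second after the job is handed in, while the arm keeps its last pose, push and grip.
It also fails if it takes over 51 s, if anything falls off the work surface, if the arm or the gripper's body presses on something with over 40 N, if the wrist force passes 120 N, or if a joint passes its speed limit or range.

## Robot

A 6-joint arm with a two-finger parallel gripper is mounted at the origin on a cart in front of the work surface, level with it; the furniture and walls round the work are solid. World frame = base frame: x ahead of the robot, y to its left, z up, the work surface at z = 0. Lengths are in m, angles in rad, forces in N, time in s.
With the tool pointing down it reaches from about 0.225 to 0.875 m from the base axis. Payload 3.4 kg.
Tool frame: the origin (TCP) lies at the very end of the fingers, on their centre line; the grasp point (between the pads) lies 19 mm behind it (bot.tcp_to_grasp is the distance from the TCP to the grasp point, in m); z points along the fingers, y is the line along which they close (so a half turn about z gives the same grasp; the last joint's range is limited). The gripper opens to 85 mm and grips with 20 to 120 N. Pads are 22 mm wide; open, the fingers measure 114 mm over their backs; the gripper's body (76 mm by 85 mm) begins 54 mm behind the grasp point. The pads swing forward as they close: fully open they stand 13 mm farther back than shut.
Start: joints at [-1.438, 0.276, 1.505, -0, 1.361, -0.121], TCP at [0.144, -0.557, 0.231] pointing down, gripper open.
Joint ranges: [-2.89, 2.89], [-0.75, 2.08], [0.22, 2.7], [-1.18, 4.32], [0.11, 2.71], [-2.7, 2.7]. Speed limits (rad/s): [2.57, 2.57, 3.14, 3.14, 3.14, 3.14].

## Interface

Orientations are given as a rotation vector (axis times angle).
In Python, from plant import bot, eyes gives the robot as it stands.
- The arm moves only by the tool step_arm, never from a script. Its arguments are lists of equal length, an entry for each row: "offset": the shift along the tool's x, y, z in mm, a list of three; "angular": the turn, a rotation vector about the tool's x, y, z in degrees, a list of three; "jaw": the finger opening in mm, from 0 to 85.4. A call has 1 to 20 rows; each row is the pose to reach, as a shift and turn from the pose commanded when the call began, along the tool's axes at that moment; what a row does not reach only later rows make up. A row lasts 1/10 s, in which the tool goes at most 50 mm and 8.59 degrees, less where a joint would pass 70% of its speed; a pose out of reach is approached as far as the arm can. A call with a gripper value outside its range is refused whole. The fingers move at their own pace and stop on an object; "squeeze" is the grip in N (left out, the last holds). Time passes only in rows, so rows that repeat a pose let the fingers close. It gives the time, the measured TCP pose, the force, the opening and the grip force at its end, in the units of the state.
- bot.get_obs(): the state, without advancing time (a new reading comes with each control period).
- eyes.read_camera(name): name is "side" or "top"; returns (picture, depth): 400x640x3 uint8, red, green, blue; 400x640 float32, m along the optical axis (not along the pixel's ray), 0 where there is no reading.
- eyes.calibration(name): a dict with "intrinsics" (3x3 intrinsics, pixels), "rvec" (rotation vector, rad) and "tvec" (3), from world to camera coordinates, as OpenCV has them. Camera axes: x right, y down, z forward; pixel columns grow to the right and rows downward; lengths in m; the calibration is good to about 2 mm. A picture is of the moment at which its call begins. calibration takes no time and is no camera call.
- bot.job_done(): hands the job in; it is judged then, once.
The state is a dict: "time": time; "joint_pos": joint angles; "qvel": joint speeds; "effort": joint torques, N m; "position": TCP position; "tcp_rot": TCP orientation; "contact_force": force on the tool from outside, world axes, zero at the start; "moment": the same for the moment, N m; "opening": finger opening in m; "gripper_force": force on a finger pad.
Only numpy, scipy, OpenCV 4.12 (cv2) and the standard library are available. Lean on these libraries where they do the work, as an engineer would, in place of code of your own. Each camera call takes 0.05 s, during which the arm holds its last target. There are 200 camera calls.

## Working session

There is one attempt and no reset: what is moved stays moved. The work goes in short steps, Python scripts to look and compute and a tool call to move; the robot and the scene stay as the last step left them, time stands still between calls to the robot, and variables do not carry over. Pictures are saved under pics/ and viewed, at most 10 in all, crops included, and the job is handed in when it is done.

Besides the shell and the picture viewer there is one more tool, called after "Call:" as name(argument=value, ...) on one line, values as JSON. step_arm: Moves the arm, as the interface text tells. Its arguments: {"type":"object","properties":{"offset":{"type":"array"},"angular":{"type":"array"},"jaw":{"type":"array"},"squeeze":{"type":"number"}},"required":["offset","angular","jaw"]}

```bash
mkdir -p pics; cat > h.py <<'E'
import numpy as np, cv2
from scipy.spatial.transform import Rotation as R
from plant import bot, eyes
def grab(n):
    p,d=eyes.read_camera(n); np.savez(f'{n}.npz',p=p,d=d); return p,d
def cal(n):
    c=eyes.calibration(n); return np.array(c['intrinsics']),cv2.Rodrigues(np.array(c['rvec'],float))[0],np.array(c['tvec'],float).ravel()
def cloud(n,d):
    K,Rm,t=cal(n); v,u=np.mgrid[:d.shape[0],:d.shape[1]]
    pc=np.stack([(u-K[0,2])/K[0,0]*d,(v-K[1,2])/K[1,1]*d,d],-1)
    return (pc-t)@Rm
def ray(n,u,v,z):
    K,Rm,t=cal(n); r=Rm.T@np.linalg.inv(K)@[u,v,1]; o=-Rm.T@t
    return o+r*(z-o[2])/r[2]
def save(name,p): cv2.imwrite(f'pics/{name}.png',p[...,::-1])
E
python3 - <<'E'
from h import *
for n in('top','side'):
    p,d=grab(n); save(n+'0',p); K,Rm,t=cal(n); print(n,K.round(1).tolist(),(-Rm.T@t).round(3),Rm[2].round(2),(d>0).mean())
E
```

```text
top [[386.7, 0.0, 309.6], [0.0, 386.7, 200.1], [0.0, 0.0, 1.0]] [ 0.409 -0.012  1.522] [ 0.12 -0.   -0.99] 0.99597265625
side [[480.7, 0.0, 317.3], [0.0, 480.7, 198.5], [0.0, 0.0, 1.0]] [0.58  1.268 0.705] [-0.01 -0.92 -0.39] 0.996015625
```

View pics/top0.png

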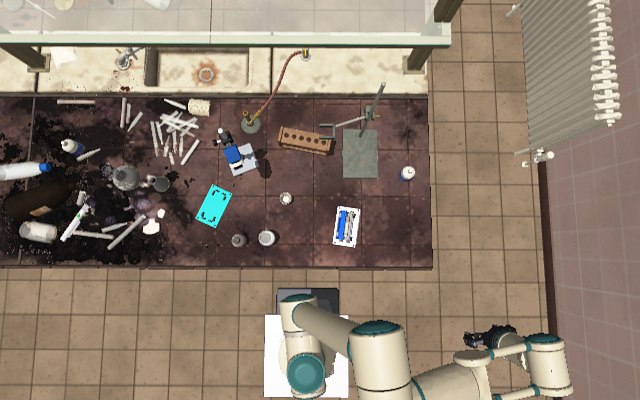

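View pics/side0.png

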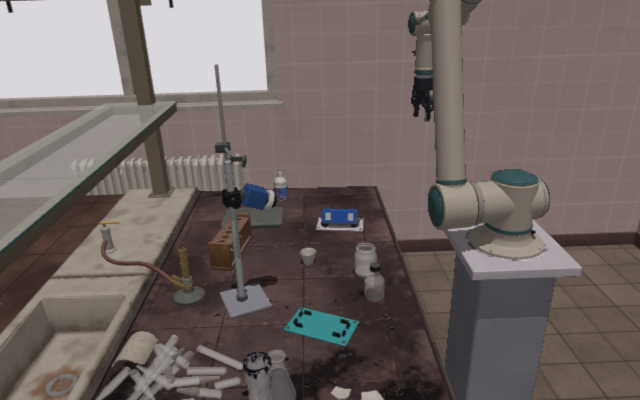

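Top view: the carrier with its blue lid is on a white/aluminium plate at (346,226). The cradle look-alikes are the cyan plate (213,206) and the grey-green mat (360,153). The inspection camera is at (235,155), the jar at (267,238), a bottle at (239,240), the crucible at (285,199) and the dropper bottle at (408,173). I choose the plate holding the carrier, and check it in one close crop.

```bash
python3 - <<'E'
from h import *
T=np.load('top.npz');S=np.load('side.npz')
c=lambda im,x,y,w,h,s:cv2.resize(im[y:y+h,x:x+w],(w*s,h*s),interpolation=cv2.INTER_CUBIC)
a=c(T['p'],320,200,50,50,8-2);b=c(S['p'],305,195,80,50,6-0)
d=c(T['p'],205,120,60,60,5);e=c(S['p'],210,170,80,60,5)
W=np.zeros((600,800,3),np.uint8)
W[:300,:300]=a;W[:300,300:780]=b;W[300:,:300]=d;W[300:,300:700]=e
save('crop1',W)
for n,D in(('top',T),('side',S)):
    P=cloud(n,D['d']);hsv=cv2.cvtColor(D['p'],cv2.COLOR_RGB2HSV)
    m=cv2.inRange(hsv,(105,120,60),(128,255,255))
    k,l,st,ce=cv2.connectedComponentsWithStats(m)
    for i in range(1,k):
        if st[i,4]>25:
            q=P[l==i]; print(n,st[i],q.min(0).round(3),q.max(0).round(3),np.median(q,0).round(3))
    x0,x1,y0,y1=(325,370,200,252) if n=='top' else (310,372,200,235)
    print(n,'work z',np.median(P[190:200,300:320,2]) if n=='top' else '')
E
```

```text
top [223 144  18  19 220] [ 0.409 -0.012  0.265] [0.744 0.268 1.522] [0.704 0.24  0.298]
top [ 39 162  12  10  93] [ 0.409 -0.012  0.001] [0.74  1.064 1.522] [0.711 1.02  0.041]
top [336 211  11  29 179] [ 0.409 -0.154  0.004] [ 0.547 -0.012  1.522] [ 0.49  -0.13   0.063]
top work z 0.0007241747137240089
side [242 184  26  25 461] [0.58  0.231 0.253] [0.739 1.268 0.705] [0.709 0.264 0.284]
side [282 188   5   8  29] [ 0.674 -0.377  0.02 ] [ 0.689 -0.356  0.049] [ 0.678 -0.367  0.036]
side [322 208  35  15 378] [ 0.436 -0.273 -0.001] [0.58  1.268 0.705] [ 0.496 -0.122  0.048]
side work z
```

View pics/crop1.png

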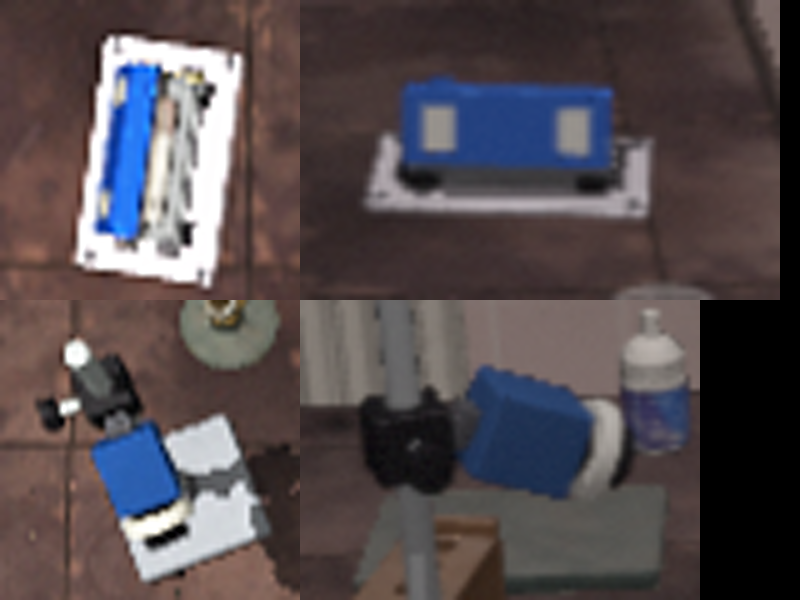

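The crop confirms the choice: white plate, black brackets, blue lid standing open on the +y side, and the yellow end at the far end (top pixel about (351,212)). The camera's lens faces the robot, with its ring at top pixel about (237,165) and side pixel about (271,199).

```bash
python3 - <<'E'
from h import *
T=np.load('top.npz');S=np.load('side.npz')
# cradle plate
PT=cloud('top',T['d']);PS=cloud('side',S['d'])
def corners(n,mask,z,box):
    m=np.zeros_like(mask);x,y,w,h=box;m[y:y+h,x:x+w]=mask[y:y+h,x:x+w]
    v,u=np.nonzero(m); q=np.array([ray(n,a,b,z)[:2] for a,b in zip(u,v)])
    r=cv2.minAreaRect((q*1000).astype(np.float32)); print(n,'rect mm',np.round(r[0],1),np.round(r[1],1),round(r[2],1)); return q
g=cv2.cvtColor(T['p'],cv2.COLOR_RGB2HSV)
w=((g[...,2]>190)&(g[...,1]<50)).astype(np.uint8)
corners('top',w,0.004,(325,200,45,52))
w2=((g[...,2]>150)&(g[...,1]<50)&(abs(PT[...,2]-.012)<.008)).astype(np.uint8)
q=corners('top',w2,0.012,(225,140,40,42)); print(len(q))
gs=cv2.cvtColor(S['p'],cv2.COLOR_RGB2HSV)
w=((gs[...,2]>120)&(gs[...,1]<60)&(abs(PS[...,2]-.004)<.008)).astype(np.uint8)
corners('side',w,0.004,(312,210,60,25))
w2=((gs[...,2]>120)&(gs[...,1]<60)&(abs(PS[...,2]-.012)<.008)).astype(np.uint8)
corners('side',w2,0.012,(215,280,60,40))
# yellow
for n,G,P,b in(('top',g,PT,(325,200,45,52)),('side',gs,PS,(310,200,65,35))):
    x,y,ww,h=b; m=cv2.inRange(G,(20,90,90),(35,255,255)); v,u=np.nonzero(m[y:y+h,x:x+ww])
    print(n,'yellow',[(a+x,c+y,*P[c+y,a+x].round(3)) for a,c in zip(u,v)][:8])
# camera parts
for n,G,P,b in(('top',g,PT,(218,140,35,40)),('side',gs,PS,(238,180,45,35))):
    x,y,ww,h=b; sub=P[y:y+h,x:x+ww]; G=G[y:y+h,x:x+ww]
    ok=(sub[...,2]>.2)&(sub[...,2]<.4)
    for nm,m in(('ring',ok&(G[...,2]>150)&(G[...,1]<70)),('blue',ok&(G[...,0]>105)&(G[...,0]<128)&(G[...,1]>120))):
        q=sub[m]; c=q.mean(0); U,s,V=np.linalg.svd(q-c); vv,uu=np.nonzero(m)
        print(n,nm,len(q),c.round(4),'px',uu.min()+x,uu.max()+x,vv.min()+y,vv.max()+y,'ax',V.round(2).tolist(),(s/np.sqrt(len(q))).round(4))
# lid
for n,G,P,b in(('top',g,PT,(325,200,45,52)),('side',gs,PS,(310,200,65,35))):
    x,y,ww,h=b; m=cv2.inRange(G,(105,120,60),(128,255,255))[y:y+h,x:x+ww]>0; q=P[y:y+h,x:x+ww][m]; q=q[(q[:,2]<.1)&(q[:,2]>.01)]
    print(n,'lid',len(q),np.percentile(q,[3,50,97],axis=0).round(4).tolist(),np.linalg.svd(q-q.mean(0))[2].round(2).tolist())
E
```

```text
top rect mm [ 488.2 -154.7] [ 89.5 152. ] 81.7
top rect mm [752.3 261.2] [102. 107.] 21.8
328
side rect mm [ 492.  -146.7] [ 82.8 148.3] 82.4
side rect mm [753.8 265.8] [100.7 107.6] 22.9
top yellow [(np.int64(353), np.int64(212), np.float64(0.543), np.float64(-0.182), np.float64(0.014))]
side yellow []
top ring 63 [0.6837 0.2356 0.2796] px 218 243 140 169 ax [[-0.76, -0.64, -0.11], [-0.64, 0.76, 0.06], [-0.05, -0.11, 0.99]] [0.03   0.0121 0.0064]
top blue 221 [0.7046 0.2401 0.2973] px 223 240 145 162 ax [[-0.86, -0.38, -0.35], [0.45, -0.89, -0.13], [-0.26, -0.27, 0.93]] [0.0147 0.0128 0.0056]
side ring 39 [0.6736 0.2437 0.2778] px 269 273 190 200 ax [[-0.07, 0.8, -0.6], [-0.98, -0.18, -0.13], [-0.21, 0.57, 0.79]] [0.0079 0.0026 0.002 ]
side blue 459 [0.7092 0.2625 0.2835] px 241 267 184 208 ax [[-0.8, -0.04, -0.59], [0.51, 0.47, -0.72], [-0.31, 0.88, 0.36]] [0.0149 0.0134 0.007 ]
top lid 175 [[0.4406, -0.1465, 0.0335], [0.4927, -0.1305, 0.063], [0.5419, -0.1168, 0.0702]] [[-0.99, 0.16, 0.05], [0.04, -0.04, 1.0], [0.16, 0.99, 0.04]]
side lid 371 [[0.4436, -0.1398, 0.0253], [0.4956, -0.1223, 0.0486], [0.5488, -0.1112, 0.0656]] [[-0.99, 0.16, -0.01], [-0.05, -0.24, 0.97], [-0.15, -0.96, -0.24]]
```

```bash
python3 - <<'E'
from h import *
yaw=np.radians(22.3)
ex=np.array([np.cos(yaw),np.sin(yaw),0]);ey=np.array([-np.sin(yaw),np.cos(yaw),0]);o=np.array([.6674,.2284,0])
t=np.radians(25.2);ca=np.cos(t)*ex+np.sin(t)*np.array([0,0,1]);cb=-np.sin(t)*ex+np.cos(t)*np.array([0,0,1])
for n,b in(('top',(218,138,40,40)),('side',(236,178,45,40))):
    D=np.load(n+'.npz');P=cloud(n,D['d']);G=cv2.cvtColor(D['p'],cv2.COLOR_RGB2HSV)
    x,y,w,h=b;q=P[y:y+h,x:x+w].reshape(-1,3);g=G[y:y+h,x:x+w].reshape(-1,3)
    ok=(q[:,2]>.2)&(q[:,2]<.36);q=q[ok]-o;g=g[ok]
    A,B,Y=q@ca,q@cb,q@ey
    blue=(g[:,0]>105)&(g[:,0]<128)&(g[:,1]>120);white=(g[:,1]<70)&(g[:,2]>150)&(A<.16)&(abs(Y)<.04);dark=(g[:,2]<70)&(A<.14)&(abs(Y)<.04)
    for nm,m in(('blue',blue),('white',white),('dark',dark)):
        if m.sum(): print(n,nm,m.sum(),'a',np.percentile(A[m],[2,10,50,90,98]).round(4),'b',np.percentile(B[m],[2,10,50,90,98]).round(4),'y',np.percentile(Y[m],[2,50,98]).round(4))
E
```

```text
top blue 221 a [0.137  0.1418 0.1619 0.1823 0.1843] b [0.2291 0.2478 0.2538 0.2568 0.2589] y [-0.0234 -0.0033  0.0182]
top white 56 a [0.1092 0.1216 0.1261 0.1299 0.1318] b [0.2309 0.2395 0.2504 0.2557 0.26  ] y [-0.0244 -0.0016  0.0193]
top dark 24 a [0.1113 0.1124 0.1162 0.1343 0.1357] b [0.2396 0.2407 0.2455 0.2513 0.2542] y [-0.0159 -0.0048  0.0099]
side blue 459 a [0.1418 0.1467 0.1687 0.1863 0.1874] b [0.212  0.2157 0.2359 0.2518 0.2525] y [-0.0088  0.0187  0.0235]
side white 39 a [0.124  0.1255 0.129  0.1319 0.1327] b [0.2369 0.2388 0.2471 0.2533 0.2537] y [-0.0006  0.0138  0.0205]
side dark 45 a [0.1102 0.1108 0.1144 0.1377 0.1393] b [0.2165 0.2214 0.231  0.2421 0.244 ] y [-0.0017  0.0108  0.0184]
```

```bash
cat >> h.py <<'E'
def rz(d): return R.from_euler('z',d,degrees=True)
CY=-8.4; CO=np.array([.489,-.1535,.004])   # carrier yaw, origin
def cpt(x,y,z): return CO+rz(CY).apply(np.array([x,y,z])/1000)
def rel(p,Rt):
    s=bot.get_obs(); R0=R.from_rotvec(s['tcp_rot'])
    print('off',(R0.inv().apply(np.array(p)-s['position'])*1000).round(1),'ang',(R0.inv()*Rt).as_rotvec(degrees=True).round(2))
def st():
    s=bot.get_obs(); print('t',round(s['time'],2),'p',np.round(s['position'],4),'q',np.round(s['joint_pos'],3),'F',np.round(s['contact_force'],2),'open',round(s['opening'],4),'gf',round(float(s['gripper_force']),1))
    print(R.from_rotvec(s['tcp_rot']).as_matrix().round(3).tolist())
E
python3 - <<'E'
from h import *
st()
for k in(0,180):
    Rt=rz(CY+k)*R.from_matrix([[1,0,0],[0,-1,0],[0,0,-1]])
    print(k);rel(cpt(0,80,80),Rt);rel(cpt(0,80,48),Rt)
print(cpt(0,80,80))
E
```

```text
t 0.1 p [ 0.1443 -0.5561  0.2305] q [-1.438  0.277  1.506  0.     1.361 -0.121] F [ 0.21 -0.1  -0.52] open 0.0855 gf 0.0
[[0.968, 0.251, -0.0], [0.251, -0.968, 0.002], [0.0, -0.002, -1.0]]
0
off [ 465.9 -376.6  147.3] ang [-1.000e-01  1.000e-02  2.294e+01]
off [ 465.9 -376.5  179.3] ang [-1.000e-01  1.000e-02  2.294e+01]
180
off [ 465.9 -376.6  147.3] ang [-1.0000e-02 -1.4000e-01 -1.5706e+02]
off [ 465.9 -376.5  179.3] ang [-1.0000e-02 -1.4000e-01 -1.5706e+02]
[ 0.50068664 -0.07435821  0.084     ]
```

Call:
step_arm(offset=[[80,-65,20],[120,-95,50],[155,-125,80],[190,-155,90],[230,-185,90],[265,-215,90],[300,-245,90],[340,-275,90],[375,-305,90],[410,-330,90],[440,-355,90],[466,-376,100],[466,-376,140],[466,-376,179],[466,-376,179],[466,-376,179]], angular=[[0,0,2],[0,0,4],[0,0,6],[0,0,8],[0,0,10],[0,0,12],[0,0,14],[0,0,16],[0,0,18],[0,0,20],[0,0,22],[0,0,23],[0,0,23],[0,0,23],[0,0,23],[0,0,23]], jaw=[0,0,0,0,0,0,0,0,0,0,0,0,0,0,0,0])

```text
time: 1.7
position: [0.5006, -0.0756, 0.0521]
tcp_rot: [-3.133, 0.232, 0.003]
contact_force: [0.3, -0.4, 1.0]
opening: 0.0002
gripper_force: 0.0
```

```bash
python3 - <<'E'
from h import *
st()
p,d=grab('side');q,d=grab('top')
c=lambda im,x,y,w,h,s:cv2.resize(im[y:y+h,x:x+w],(w*s,h*s),interpolation=cv2.INTER_CUBIC)
save('v2',np.hstack([c(p,300,140,90,100,4),c(q,315,170,80,100,4)]))
Rt=rz(CY)*R.from_matrix([[1,0,0],[0,-1,0],[0,0,-1]])
rel(cpt(0,80,48),Rt);rel(cpt(0,0,46),Rt)
E
```

```text
t 1.7 p [ 0.5006 -0.0756  0.0521] q [-0.287  0.346  1.907 -0.     0.89   1.431] F [ 0.29 -0.43  0.96] open 0.0002 gf 0.0
[[0.989, -0.147, -0.002], [-0.147, -0.989, 0.0], [-0.002, -0.0, -1.0]]
off [-1.9 -1.9  1.9] ang [ 0.03 -0.18 -0.11]
off [-1.8 78.1  4. ] ang [ 0.03 -0.18 -0.11]
```

View pics/v2.png

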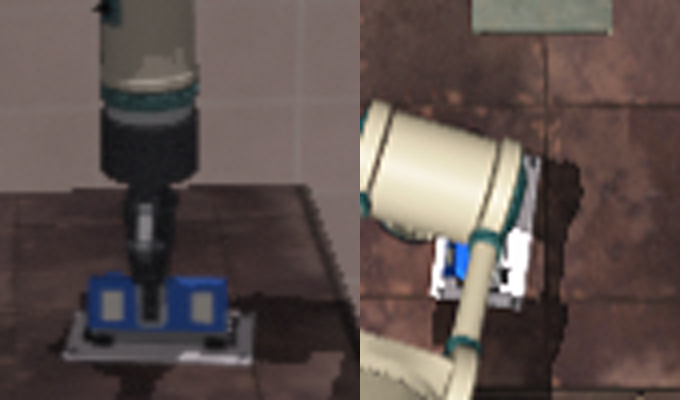

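Call:
step_arm(offset=[[0,15,2],[0,25,2],[0,31,2],[0,37,2],[0,43,2],[0,49,2],[0,55,2],[0,60,2],[0,65,2],[0,70,2],[0,74,2],[0,78,2],[0,82,2],[0,85,2],[0,85,2]], angular=[[0,0,0],[0,0,0],[0,0,0],[0,0,0],[0,0,0],[0,0,0],[0,0,0],[0,0,0],[0,0,0],[0,0,0],[0,0,0],[0,0,0],[0,0,0],[0,0,0],[0,0,0]], jaw=[0,0,0,0,0,0,0,0,0,0,0,0,0,0,0])

```text
time: 3.3
position: [0.4885, -0.1602, 0.0503]
tcp_rot: [3.133, -0.232, 0.0]
contact_force: [-1.0, 0.5, -1.3]
opening: 0.0001
gripper_force: 0.0
```

Call:
step_arm(offset=[[0,0,2],[0,0,4],[0,0,6],[0,0,8],[0,0,9],[0,0,9]], angular=[[0,0,0],[0,0,0],[0,0,0],[0,0,0],[0,0,0],[0,0,0]], jaw=[0,0,0,0,0,0])

```text
time: 3.9
position: [0.4884, -0.1595, 0.041]
tcp_rot: [-3.133, 0.232, 0.001]
contact_force: [0.3, 0.4, 0.9]
opening: -0.0002
gripper_force: 0.0
```

```bash
python3 - <<'E'
from h import *
st()
p,d=grab('side')
c=lambda im,x,y,w,h,s:cv2.resize(im[y:y+h,x:x+w],(w*s,h*s),interpolation=cv2.INTER_CUBIC)
save('v3',c(p,290,140,100,100,5))
E
```

```text
t 3.9 p [ 0.4884 -0.1595  0.041 ] q [-0.451  0.369  1.905  0.     0.868  1.267] F [0.29 0.42 0.87] open -0.0002 gf 0.0
[[0.989, -0.147, -0.001], [-0.147, -0.989, 0.0], [-0.001, -0.0, -1.0]]
```

View pics/v3.png

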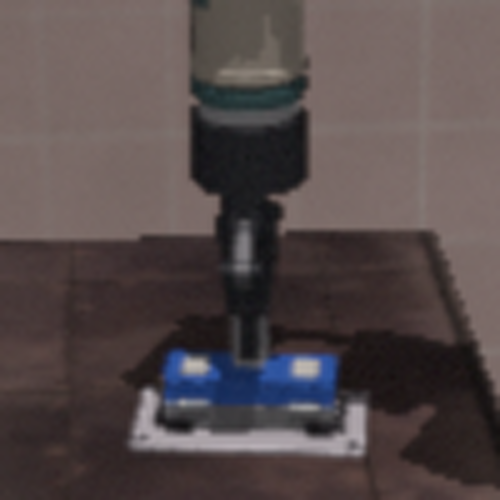

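The lid (crop about (250,375)) is nearly flat under the fingertip. Next I press it down until I see force.

Call:
step_arm(offset=[[0,0,1],[0,0,2],[0,0,2.5],[0,0,2.5]], angular=[[0,0,0],[0,0,0],[0,0,0],[0,0,0]], jaw=[0,0,0,0])

```text
time: 4.35
position: [0.4886, -0.1598, 0.0399]
tcp_rot: [3.133, -0.231, 0.001]
contact_force: [-2.2, 1.1, 9.5]
opening: -0.0002
gripper_force: 4.6
```

Call:
step_arm(offset=[[0,0,-10],[0,0,-30],[0,0,-60],[0,-30,-90],[0,-70,-100],[0,-110,-100],[0,-150,-100],[0,-190,-100],[0,-190,-100],[0,-190,-100]], angular=[[0,0,0],[0,0,0],[0,0,0],[0,0,0],[0,0,0],[0,0,0],[0,0,0],[0,0,0],[0,0,0],[0,0,0]], jaw=[0,0,0,85,85,85,85,85,85,85])

```text
time: 5.35
position: [0.5164, 0.0288, 0.139]
tcp_rot: [3.133, -0.228, 0.0]
contact_force: [-0.0, -0.8, -0.1]
opening: 0.0847
gripper_force: 0.0
```

```bash
python3 - <<'E'
from h import *
st()
p,d=grab('side');q,e=grab('top')
c=lambda im,x,y,w,h,s:cv2.resize(im[y:y+h,x:x+w],(w*s,h*s),interpolation=cv2.INTER_CUBIC)
save('v4',np.hstack([c(p,300,190,80,60,5),c(q,315,190,70,60,5)]))
for n,im,dd,b in(('top',q,e,(320,195,50,60)),('side',p,d,(305,195,75,45))):
    g=cv2.cvtColor(im,cv2.COLOR_RGB2HSV);x,y,w,h=b;P=cloud(n,dd)
    m=np.zeros(g.shape[:2],np.uint8);m[y:y+h,x:x+w]=cv2.inRange(g,(105,100,60),(128,255,255))[y:y+h,x:x+w]
    v,u=np.nonzero(m);Q=np.array([ray(n,a,k,.040)[:2] for a,k in zip(u,v)])
    r=cv2.minAreaRect((Q*1000).astype(np.float32));print(n,len(u),np.round(r[0],1),np.round(r[1],1),round(r[2],1))
    z=P[v,u];print('z pct',np.percentile(z[:,2],[5,50,95]).round(4)); z=z[abs(z[:,2]-.04)<.006]
    A=np.c_[z[:,:2]-z[:,:2].mean(0),np.ones(len(z))];print('plane',np.linalg.lstsq(A,z[:,2],rcond=None)[0].round(3))
Rt=rz(CY)*R.from_matrix([[1,0,0],[0,-1,0],[0,0,-1]])
rel(cpt(0,0,120),Rt);rel(cpt(0,0,4),Rt)
E
```

```text
t 5.35 p [0.5164 0.0288 0.139 ] q [-7.800e-02  2.610e-01  1.772e+00 -1.000e-03  1.109e+00  1.638e+00] F [-0.04 -0.77 -0.13] open 0.0847 gf 0.0
[[0.989, -0.145, 0.0], [-0.145, -0.989, -0.001], [0.0, 0.001, -1.0]]
top 259 [ 487.4 -155.4] [ 44.4 112.1] 81.6
z pct [0.0171 0.0404 0.0451]
plane [ 0.001 -0.014  0.041]
side 278 [ 491.4 -140. ] [ 76.  111.3] 85.6
z pct [0.023  0.0372 0.0418]
plane [-0.009 -0.05   0.039]
off [ -0.4 183.   15. ] ang [ 0.04 -0.   -0.07]
off [ -0.4 182.9 131. ] ang [ 0.04 -0.   -0.07]
```

View pics/v4.png

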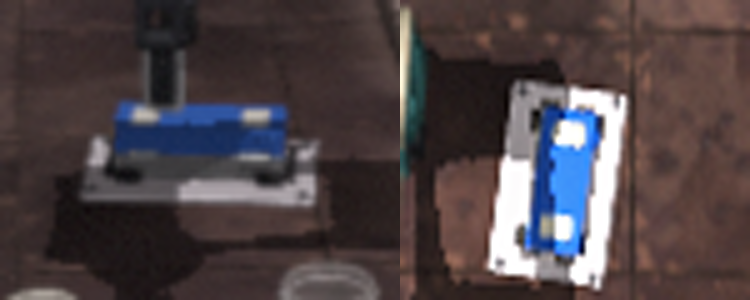

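The lid is shut and level, centred at top-view (0.4875, -0.155). Now I go over the carrier, descend and grip.

Call:
step_arm(offset=[[-1,40,0],[-1,85,0],[-1,130,10],[-1,165,20],[-1,184,40],[-1,184,70],[-1,184,100],[-1,184,120],[-1,184,130],[-1,184,134],[-1,184,134],[-1,184,134]], angular=[[0,0,0],[0,0,0],[0,0,0],[0,0,0],[0,0,0],[0,0,0],[0,0,0],[0,0,0],[0,0,0],[0,0,0],[0,0,0],[0,0,0]], jaw=[85,85,85,85,85,85,85,85,85,85,85,85])

```text
time: 6.65
position: [0.4892, -0.1543, 0.0057]
tcp_rot: [3.132, -0.232, 0.003]
contact_force: [0.4, 0.3, 0.3]
opening: 0.0852
gripper_force: 0.0
```

Call:
step_arm(offset=[[0,0,0],[0,0,0],[0,0,0],[0,0,0],[0,0,0],[0,0,0],[0,0,0],[0,0,0],[0,0,0],[0,0,0]], angular=[[0,0,0],[0,0,0],[0,0,0],[0,0,0],[0,0,0],[0,0,0],[0,0,0],[0,0,0],[0,0,0],[0,0,0]], jaw=[60,50,44,38,30,20,20,20,20,20], squeeze=60)

```text
time: 7.65
position: [0.4887, -0.1537, 0.0054]
tcp_rot: [3.133, -0.231, 0.001]
contact_force: [-0.5, -0.3, 5.8]
opening: 0.0394
gripper_force: 60.3
```

Call:
step_arm(offset=[[0,0,-5],[0,0,-12],[0,0,-25],[0,0,-45],[0,0,-75],[0,0,-105],[0,0,-140],[0,0,-160],[0,0,-160],[0,0,-160]], angular=[[0,0,0],[0,0,0],[0,0,0],[0,0,0],[0,0,0],[0,0,0],[0,0,0],[0,0,0],[0,0,0],[0,0,0]], jaw=[20,20,20,20,20,20,20,20,20,20])

```text
time: 8.65
position: [0.4879, -0.1534, 0.1644]
tcp_rot: [-3.133, 0.232, 0.001]
contact_force: [-0.1, -0.0, -1.9]
opening: 0.0392
gripper_force: 60.8
```

```bash
cat >> h.py <<'E'
YAW=22.3; LENS=np.array([.6674,.2284,.258]); PITCH=np.degrees(.44)
RC=rz(YAW)*R.from_euler('y',-PITCH,degrees=True)   # carrier target rotation
VP=LENS-.1*RC.apply([1,0,0])
E
python3 - <<'E'
from h import *
st(); p,d=grab('side')
c=lambda im,x,y,w,h,s:cv2.resize(im[y:y+h,x:x+w],(w*s,h*s),interpolation=cv2.INTER_CUBIC)
save('v5',c(p,280,110,120,110,5))
# grasp in carrier frame, at closing: tcp vs carrier (nominal)
s=bot.get_obs(); Rt=R.from_rotvec(s['tcp_rot'])
F=R.from_matrix([[1,0,0],[0,-1,0],[0,0,-1]])
g=rz(CY).inv().apply(np.array([.4887,-.1537,.0054])-np.array([.4882,-.1548,.004]));print('grasp in carrier mm',g*1000)
g[1]=0
tcp=lambda back:VP-RC.apply([.055+back,0,.018])+RC.apply(g)
print('VP',VP)
for b in(.08,0):
    print(b,tcp(b)); rel(tcp(b),RC*F)
E
```

```text
t 8.65 p [ 0.4879 -0.1534  0.1644] q [-0.441  0.23   1.745 -0.     1.167  1.278] F [-0.12 -0.01 -1.9 ] open 0.0392 gf 60.8
[[0.989, -0.147, -0.0], [-0.147, -0.989, 0.0], [-0.001, -0.0, -1.0]]
grasp in carrier mm [0.33394484 1.16124108 1.4       ]
VP [0.5836915  0.19406864 0.21540605]
0.08 [0.47750634 0.15051893 0.14302759]
off [ -54.3 -298.9   20.8] ang [  6.69  24.73 -30.28]
0 [0.54447314 0.17798402 0.17710275]
off [   7.8 -335.9  -13.4] ang [  6.69  24.73 -30.28]
```

View pics/v5.png

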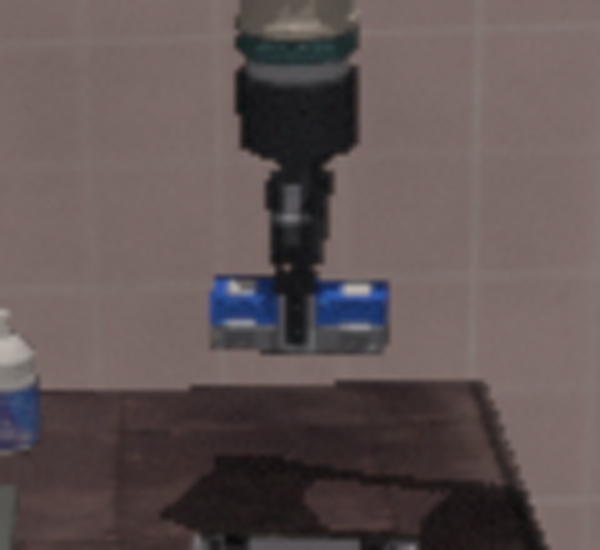

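Call:
step_arm(offset=[[-10,-10,-10],[-20,-30,-20],[-30,-50,-25],[-35,-75,-30],[-40,-100,-30],[-40,-125,-30],[-40,-150,-30],[-40,-175,-30],[-40,-200,-30],[-40,-225,-25],[-40,-250,-20],[-35,-275,-20],[-30,-295,-15],[-25,-310,-10],[-20,-318,0],[-20,-319,1],[-20,-319,1]], angular=[[0.5,1.8,-2.2],[1,3.6,-4.4],[1.5,5.5,-6.7],[2,7.4,-9],[2.5,9.2,-11.3],[3,11,-13.5],[3.5,12.9,-15.8],[4,14.8,-18],[4.5,16.6,-20.3],[5,18.4,-22.6],[5.5,20.3,-24.9],[6,22.2,-27.1],[6.4,23.6,-28.9],[6.7,24.7,-30.3],[6.7,24.7,-30.3],[6.7,24.7,-30.3],[6.7,24.7,-30.3]], jaw=[20,20,20,20,20,20,20,20,20,20,20,20,20,20,20,20,20])

```text
time: 10.4
position: [0.5147, 0.1646, 0.1621]
tcp_rot: [-2.931, -0.579, -0.652]
contact_force: [-0.3, 0.3, -1.8]
opening: 0.0391
gripper_force: 60.8
```

```bash
cat > m.py <<'E'
from h import *
import sys
st(); p,d=grab('side');q,e=grab('top')
c=lambda im,x,y,w,h,s:cv2.resize(im[y:y+h,x:x+w],(w*s,h*s),interpolation=cv2.INTER_CUBIC)
save(sys.argv[1],np.hstack([c(p,215,150,110,110,4),c(q,210,130,80,110,4)]))
F=R.from_matrix([[1,0,0],[0,-1,0],[0,0,-1]]); g=np.array([.0005,0,.0014])
rel(VP-RC.apply([.055,0,.018])+RC.apply(g),RC*F)
# measured carrier, in the view-point frame (mm)
for n,im,dd in(('top',q,e),('side',p,d)):
    P=(cloud(n,dd)-VP)@RC.as_matrix()*1000; G=cv2.cvtColor(im,cv2.COLOR_RGB2HSV)
    b=cv2.inRange(G,(105,100,50),(128,255,255))>0; y=cv2.inRange(G,(18,90,80),(36,255,255))>0
    box=(P[...,0]>-160)&(P[...,0]<40)&(abs(P[...,1])<45)&(abs(P[...,2])<50)
    for nm,m in(('blue',b&box),('yellow',y&box)):
        Q=P[m]
        if len(Q)>2: print(n,nm,len(Q),np.percentile(Q,[2,50,98],axis=0).round(1).tolist())
    Q=P[b&box]
    if len(Q)>30:
        Q=Q[Q[:,2]>10]; 
        if len(Q)>20:
            A=np.c_[Q[:,:2],np.ones(len(Q))];print(n,'lid top plane (slopes,z)',np.linalg.lstsq(A,Q[:,2],rcond=None)[0].round(3),len(Q))
E
python3 m.py v6
```

```text
t 10.4 p [0.5147 0.1646 0.1621] q [0.098 0.085 2.038 0.213 0.609 1.129] F [-0.34  0.32 -1.81] open 0.0391 gf 60.8
[[0.838, 0.38, 0.392], [0.345, -0.925, 0.16], [0.424, 0.001, -0.906]]
off [35.  -1.6  1.3] ang [ 0.09 -0.02  0.03]
top blue 151 [[-86.7, -23.1, 3.4], [-66.0, -4.4, 19.5], [-35.8, 17.7, 24.8]]
top yellow 18 [[-36.8, -17.6, -11.8], [-35.5, -1.0, -0.2], [-34.0, 14.9, 9.0]]
top lid top plane (slopes,z) [-1.2000e-02  2.3000e-02  1.9175e+01] 142
side blue 247 [[-140.6, -21.9, 1.3], [-74.8, 17.3, 13.0], [-34.5, 22.3, 18.4]]
side yellow 70 [[-34.9, -20.5, -15.7], [-33.4, 0.2, -1.7], [-31.2, 14.6, 12.2]]
side lid top plane (slopes,z) [-1.0000e-03 -7.6000e-02  1.6248e+01] 156
```

View pics/v6.png

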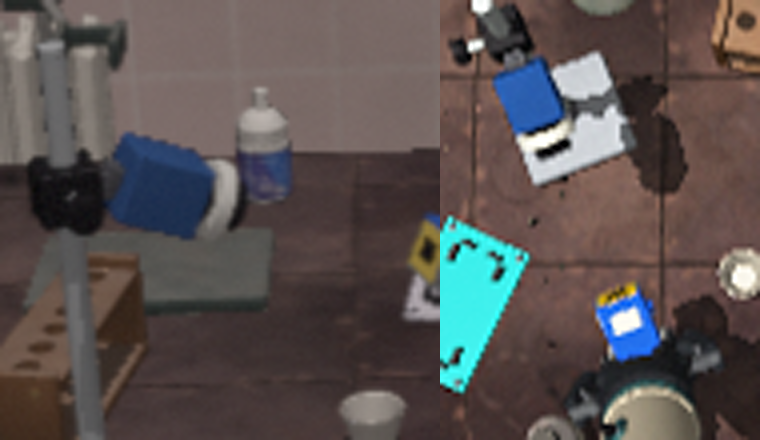

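Measured from the depth, the carrier's end is 34 mm short of the view point, on axis and with the lid flat. Moving in the last 35 mm.

Call:
step_arm(offset=[[6,0,0],[12,0,0],[18,-1,1],[24,-1,1],[30,-1,1],[33,-1,1],[35,-1,1],[35,-1,1],[35,-1,1],[35,-1,1]], angular=[[0,0,0],[0,0,0],[0,0,0],[0,0,0],[0,0,0],[0,0,0],[0,0,0],[0,0,0],[0,0,0],[0,0,0]], jaw=[20,20,20,20,20,20,20,20,20,20])

```text
time: 11.5
position: [0.5445, 0.1779, 0.1776]
tcp_rot: [-2.93, -0.579, -0.657]
contact_force: [0.1, 0.4, -1.9]
opening: 0.0393
gripper_force: 60.8
```

```bash
python3 m.py v7; python3 - <<'E'
from h import *
# lens re-measured relative to view point, with fresh pictures
for n in('top','side'):
    D=np.load(n+'.npz');P=(cloud(n,D['d'])-VP)@RC.as_matrix()*1000;G=cv2.cvtColor(D['p'],cv2.COLOR_RGB2HSV)
    b=(cv2.inRange(G,(105,100,50),(128,255,255))>0)&(P[...,0]>115)&(P[...,0]<200)&(abs(P[...,1])<40)&(abs(P[...,2])<40)
    w=(G[...,1]<70)&(G[...,2]>140)&(P[...,0]>85)&(P[...,0]<135)&(abs(P[...,1])<35)&(abs(P[...,2])<35)
    k=(G[...,2]<70)&(P[...,0]>85)&(P[...,0]<112)&(abs(P[...,1])<25)&(abs(P[...,2])<25)
    for nm,m in(('blue',b),('ring',w),('lens',k)):
        if m.sum()>3: print(n,nm,m.sum(),np.percentile(P[m],[2,50,98],axis=0).round(1).tolist())
E
```

```text
t 11.5 p [0.5445 0.1779 0.1776] q [0.123 0.114 1.958 0.184 0.651 1.18 ] F [ 0.11  0.35 -1.91] open 0.0393 gf 60.8
[[0.836, 0.38, 0.395], [0.344, -0.925, 0.161], [0.427, 0.002, -0.904]]
off [-0.1 -0.1  0.5] ang [ 0.08 -0.06  0.07]
top blue 148 [[-48.5, -21.8, 0.2], [-28.5, -2.0, 19.0], [-0.3, 19.3, 24.5]]
top yellow 16 [[-1.0, -16.3, -17.1], [0.6, 2.5, -1.0], [1.7, 15.6, 11.2]]
top lid top plane (slopes,z) [ 6.0000e-03 -1.0000e-02  1.9297e+01] 136
side blue 263 [[-104.6, -19.4, 1.7], [-37.4, 18.1, 13.3], [1.9, 24.1, 18.7]]
side yellow 71 [[0.9, -19.6, -14.9], [2.8, 0.8, -1.9], [5.2, 17.4, 13.0]]
side lid top plane (slopes,z) [ 1.0000e-03 -9.5000e-02  1.6719e+01] 169
top blue 225 [[127.7, -23.6, -3.2], [152.9, -3.5, 20.7], [174.7, 18.2, 26.1]]
top ring 59 [[98.1, -24.5, -5.4], [116.3, -1.9, 16.8], [120.8, 19.5, 25.1]]
top lens 17 [[101.0, -13.9, 2.2], [104.1, -3.6, 12.2], [107.7, 9.0, 15.4]]
side blue 481 [[131.2, -12.4, -22.5], [158.0, 18.6, 2.4], [177.7, 23.3, 19.1]]
side ring 52 [[113.9, -7.8, -0.8], [119.6, 13.0, 12.4], [122.9, 21.8, 20.0]]
side lens 34 [[99.9, 0.9, -15.9], [104.0, 9.9, -1.1], [107.6, 15.1, 11.3]]
```

View pics/v7.png

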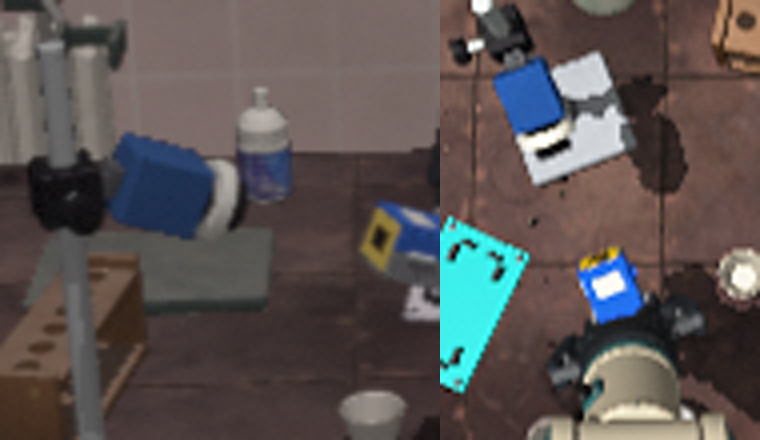

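Call:
step_arm(offset=[[-1,1,0],[-1,1,0],[-1,1,0],[-1,1,0],[-1,1,0],[-1,1,0]], angular=[[0,0,0],[0,0,0],[0,0,0],[0,0,0],[0,0,0],[0,0,0]], jaw=[20,20,20,20,20,20])

```text
time: 12.2
position: [0.5444, 0.1767, 0.1774]
tcp_rot: [-2.93, -0.579, -0.658]
contact_force: [0.4, 0.2, -2.2]
opening: 0.0393
gripper_force: 60.8
```

```bash
python3 -c "
from h import *
st(); print(bot.job_done())"
```

```text
t 12.2 p [0.5444 0.1767 0.1774] q [0.12  0.113 1.959 0.187 0.65  1.176] F [ 0.42  0.18 -2.22] open 0.0393 gf 60.8
[[0.836, 0.38, 0.396], [0.344, -0.925, 0.161], [0.427, 0.002, -0.904]]
the job is handed in; nothing more can be done
None
```

I shut the lid in the cradle, lifted the carrier out, and handed the job in at 12.2 s with the yellow window end held still about 10 cm (within a few mm) in front of the lens, square to it, lid shut on top. The hand-in returned no verdict.

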